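# Close up the coffee shelf with three light pushes

## Task

Close up the coffee things for the night with three light fingertip pushes, in this order: push the glass creamer's raised steel cap fully down, then the red button on the white canister fully down, then the rubber pad on the wooden box's lid until the lid is shut. Push gently and lift nothing; the creamer and canister stay standing where they are, and the mug, dripper and spoon are left alone.

Things in the scene. Friction and masses are not known exactly. Their poses are not given: they have to be found in the camera images.
- creamer: Small glass creamer standing loose on the grey metal shelf (shelf top at z = 0.05 m). Greenish glass body 64 mm across and 70 mm high, with a small loop handle on its +y side (reaching 53 mm from the axis), then a dark steel collar 50 mm across from 70 to 80 mm. About 0.35 kg. Origin: centre of its underside; z up.
- creamer_cap_top (a point): Centre of the flat top of the creamer's bright steel cap, a disc 36 mm across on the creamer's axis. Its top stands 92 mm above the creamer's underside when fully up and 84 mm (4 mm above the collar) when fully down. The disc is sprung: it gives 1 mm per 5 N, up to 3 mm, and comes back. This point moves with it.
- creamer_cap (a joint): How far the steel cap is pushed down, in m: 0 fully up, 0.008 fully down against a stop. Starts between 0 and 0.002. It yields at about 3 N and stays where it is left (no spring).
- canister: White ceramic canister standing loose on the shelf, 84 mm across, 88 mm high, with a black lid 88 mm across on top from 88 to 104 mm. About 0.5 kg. Origin: centre of its underside; z up.
- canister_button_top (a point): Centre of the flat top of the canister's red button, a disc 36 mm across on the canister's axis. Its top stands 116 mm above the canister's underside when fully up and 108 mm (4 mm above the black lid) when fully down. The disc is sprung: it gives 1 mm per 5 N, up to 3 mm, and comes back. This point moves with it.
- canister_button (a joint): How far the red button is pushed down, in m: 0 fully up, 0.008 fully down against a stop. Starts between 0 and 0.002. It yields at about 3 N and stays where it is left (no spring).
- woodbox: Wooden box fixed to the shelf: 110 mm (x) by 120 mm (y), walls 75 mm high, with a light wood lid hinged along its far (+x) rim. Its front (-x, with a small brass stud) faces roughly the robot. Origin: centre of its underside; z up.
- lid_front (a point): Spot to push: centre of the top of a round dark rubber pad, 30 mm across and 6 mm thick, on top of the lid midway along its front edge, 18 mm in from that edge and 98 mm from the hinge line. The lid is a flat board 116 mm by 126 mm, 8 mm thick. The pad is springy: it gives 1 mm per 5 N, up to 4 mm, and comes back. This point moves with it; with the lid shut it lies 89.5 mm above the box's underside.
- lid (a joint): Lid angle in rad: 0 is shut (stop), growing as the front edge rises. Starts standing ajar between 0.17 and 0.30. A stiff, balanced hinge: it stays where it is left; about 2 N on the front spot moves it.
- mug: Teal ceramic mug, 82 mm across, 90 mm high, handle on its own +y side, standing loose on the shelf. Leave alone. Origin: centre of its underside; z up.
- dripper: Clear plastic dripper cone, foot 90 mm across, rim 100 mm across, 75 mm high, with a loop handle on its +y side, standing loose at the far side of the shelf. Leave alone. Origin: centre of its underside.
- spoon: Stainless measuring spoon, 150 mm long, lying loose along its own x at the far side of the shelf. Leave alone.

How it is judged:
On the way, in this order (a step that is already met when the one before it is completed fails the run):
1. the creamer's steel cap is fully down (value of joint creamer_cap above 0.0065 m and value of joint canister_button below 0.004 m), for 0.1 s.
2. then the canister's red button is fully down (value of joint each of creamer_cap, canister_button above 0.0065 m and value of joint lid above 0.07 rad), for 0.1 s.
3. then the box lid is shut (value of joint each of creamer_cap, canister_button above 0.0065 m and value of joint lid below 0.03 rad), for 0.1 s.
At the end, for the whole second after the job is handed in: The creamer's cap and the canister's button are down by more than 6.5 of their 8 mm, the lid is within 0.03 rad of shut, and creamer, canister, mug, dripper and spoon stand at rest and upright within 30 mm of where they began (all of step 3 and distance of each of creamer, canister, mug, dripper, spoon from where it was at the start of the episode below 0.03 m and angle between each of creamer, canister, mug, dripper's own z axis and vertical below 0.1 rad and linear speed of each of creamer, canister, mug, dripper, spoon below 0.02 m/s); the robot touches nothing.
It fails at once if a spot is pushed out of order: the button before the cap is fully down, or the lid before the button is fully down ((value of joint canister_button above 0.004 m and value of joint creamer_cap below 0.0065 m) or (value of joint lid below 0.07 rad and value of joint canister_button below 0.0065 m)).
It fails at once if the box lid is opened wide (value of joint lid above 0.45 rad).
It fails at once if the creamer, canister or box is pushed harder than 30 N (contact force between any of the fingers, the arm and creamer above 30 N or contact force between any of the fingers, the arm and canister above 30 N or contact force between any of the fingers, the arm and woodbox above 30 N).
It fails at once if the creamer, canister, mug, dripper or spoon is lifted by more than 15 mm or tipped by more than 0.3 rad (height (world z) of any of creamer, canister, mug, dripper above 0.065 m or height (world z) of spoon above 0.075 m or angle between any of creamer, canister, mug, dripper's own z axis and vertical above 0.3 rad).
It fails at once if the creamer, canister, mug, dripper or spoon is shifted by more than 30 mm (distance of any of creamer, canister, mug, dripper, spoon from where it was at the start of the episode above 0.03 m).
It also fails if it takes over 46 s, if anything falls off the work surface, if the arm or the gripper's body presses on something with over 40 N, if the wrist force passes 120 N, or if a joint passes its speed limit or range.

## Robot

A 7-joint arm with a two-finger parallel gripper is mounted at the origin on the work surface. World frame = base frame: x ahead of the robot, y to its left, z up, the work surface at z = 0. Lengths are in m, angles in rad, forces in N, time in s.
With the tool pointing down it reaches from about 0.425 to 0.95 m from the base axis. Payload 4.7 kg.
Tool frame: the origin (TCP) lies on the mounting face of the last link; the fingertips stand 182 mm ahead of it and the grasp point (between the pads) lies 164 mm ahead of it; z points along the fingers, x is the direction in which the jaws open and shut, and the axes are right-handed (so a half turn about z gives the same grasp; the last joint's range is limited). The gripper opens to 87 mm and grips with 3 to 60 N. Pads are 19 mm wide; open, the fingers measure 117 mm over their backs; the gripper's body (75 mm by 190 mm) begins 51 mm behind the grasp point.
Start: joints at [-1.301, 0.469, -0.049, 1.532, 0.024, 1.141, -0.082], TCP at [0.199, 0.645, 0.405] pointing down, gripper open.
Joint ranges: [-2.59, 2.59], [-0.33, 1.99], [-1.39, 1.29], [0.1, 2.45], [-1.04, 4.18], [0.21, 1.99], [-2.66, 2.66]. Speed limits (rad/s): [2.57, 2.57, 3.14, 3.14, 3.14, 3.14, 3.14].

## Interface

Orientations are given as a 3x3 rotation matrix whose columns are the frame's x, y, z axes.
In Python, from plant import get_obs, capture, robot gives the robot as it stands.
- The arm moves only by the tool drive_tool, never from a script. Its argument "commands" is a list that holds one entry, the list of rows, each a list of 4 numbers: the shift along the tool's x, y, z normalised to -1 to 1, where 1 is 0.25 m, then the turn about the tool's z normalised to -1 to 1, where 1 is 2 pi rad. A call has 1 to 10 rows; each row is the pose to reach, as a shift and turn from the pose commanded when the call began, along the tool's axes at that moment, turning the shorter way round; what a row does not reach only later rows make up. A row lasts 1/12 s, in which the tool goes at most 41.7 mm and 7.16 degrees, less where a joint would pass 70% of its speed; a pose out of reach is approached as far as the arm can. A call with a number of a shift or a turn outside -1 to 1 is refused whole. A call with a gripper value outside its range is refused whole. "claw" is the closure, from -1 (fully open) to 1 (shut), set as the call begins (left out, the last holds). The fingers move at their own pace and stop on an object; "newtons" is the grip in N (left out, the last holds). Time passes only in rows, so rows that repeat a pose let the fingers close. It gives the time, the measured TCP pose, the force and the opening at its end, in the units of the state.
- get_obs(): the state, without advancing time (a new reading comes with each control period).
- capture(name): name is "side" or "top" or "wrist"; returns a dict with "pixels" (480x640x3 uint8, red, green, blue), "fovy" (degrees; the focal length in pixels is half the picture's height over the tangent of half this angle, whatever the lens; pixels are square), "cx", "cy" (the principal point, pixels), "world_to_cam" (4x4, takes a point from world to camera coordinates); the wrist camera has in their place "tool_from_camera" (4x4, takes a point from camera to tool coordinates, whose origin is the TCP and whose axes are the tool frame's). Camera axes: x right, y down, z forward; pixel columns grow to the right and rows downward; lengths in m; the calibration is good to about 2 mm. A picture is of the moment at which its call begins: read the wrist's pose just before it. There is no depth.
- robot.sign_off(): hands the job in, once; it reports no verdict.
The state is a dict: "time_s": time; "qpos": joint angles; "dq": joint speeds; "tau": joint torques, N m; "tcp_pos": TCP position; "eef_rot": TCP orientation; "contact_force": force on the tool from outside, world axes, zero at the start; "torque": the same for the moment, N m; "finger_gap": finger opening in m.
Only numpy, scipy, OpenCV 4.12 (cv2) and the standard library are available. Lean on these libraries where they do the work, as an engineer would, in place of code of your own. Each camera call takes 0.05 s, during which the arm holds its last target. There are 200 camera calls.

## Working session

There is one attempt and no reset: what is moved stays moved. The work goes in short steps, Python scripts to look and compute and a tool call to move; the robot and the scene stay as the last step left them, time stands still between calls to the robot, and variables do not carry over. Pictures are saved under pics/ and viewed, about 8 in all and at most 12, crops included, and the job is handed in when it is done.

Besides the shell and the picture viewer there is one more tool, called after "Request:" in YAML: its name, and indented under it one key for each argument. drive_tool: Moves the arm, as the interface text tells. Its arguments: {"type":"object","properties":{"commands":{"type":"array"},"claw":{"type":"number"},"newtons":{"type":"number"}},"required":["commands"]}

```bash
mkdir -p pics; ls
cat > h.py <<'E'
import numpy as np, cv2
from plant import get_obs, capture, robot
def shot(n,f):
    o=get_obs(); c=capture(n); cv2.imwrite(f'pics/{f}.png',c['pixels'][:,:,::-1])
    if n=='wrist':
        T=np.eye(4);T[:3,:3]=o['eef_rot'];T[:3,3]=o['tcp_pos'];c['W']=T@c['tool_from_camera']
    else: c['W']=np.linalg.inv(c['world_to_cam'])
    np.savez(f'pics/{f}.npz',**c); return c
def ray(c,u,v):
    f=240/np.tan(np.radians(float(c['fovy']))/2)
    d=c['W'][:3,:3]@np.array([(u-c['cx'])/f,(v-c['cy'])/f,1]); return c['W'][:3,3],d
def onz(c,u,v,z):
    p,d=ray(c,u,v); return p+d*(z-p[2])/d[2]
def proj(c,p):
    f=240/np.tan(np.radians(float(c['fovy']))/2)
    q=np.linalg.inv(c['W'])@np.append(p,1); return q[0]/q[2]*f+c['cx'],q[1]/q[2]*f+c['cy']
E
python3 - <<'E'
from h import *
print(get_obs())
for n in('side','top'):
    c=shot(n,n+'0'); print(n,c['fovy'],c['cx'],c['cy'],c['W'].round(3))
E
```

```text
pics
{'time_s': 0.0, 'qpos': array([-1.30091337,  0.46948368, -0.04857792,  1.53370353,  0.02410417,
        1.1410092 , -0.08227639]), 'dq': array([ 4.49730562e-05, -3.02402013e-04,  2.17975972e-04,  2.13419234e-04,
       -2.78355738e-04, -6.31677531e-04,  5.09664598e-04]), 'tau': array([ 4.51505348e-04, -5.07965934e+01, -8.07743263e-02, -2.36167789e+01,
       -6.14640769e-02,  3.77201079e-02,  1.68857559e-04]), 'tcp_pos': array([0.19860655, 0.64486586, 0.40366648]), 'eef_rot': array([[ 2.94316647e-01,  9.55707827e-01, -5.10927692e-04],
       [ 9.55705837e-01, -2.94317078e-01, -1.95225615e-03],
       [-2.01616122e-03,  8.62849067e-05, -9.99997964e-01]]), 'contact_force': array([-0.3653337 ,  0.10859835, -0.15549922]), 'torque': array([ 0.02215536, -0.01025957, -0.02461114]), 'finger_gap': 0.08708886133054616}
side 49.037205578946775 312.72762824662993 238.01797606653994 [[ 0.978 -0.104  0.179  0.41 ]
 [-0.207 -0.535  0.819 -0.749]
 [ 0.01  -0.838 -0.545  0.628]
 [ 0.     0.     0.     1.   ]]
top 46.67563643669349 312.51912816028096 230.03909046020294 [[ 0.00e+00 -9.96e-01  9.40e-02  4.82e-01]
 [-1.00e+00 -1.00e-03 -8.00e-03  1.80e-02]
 [ 8.00e-03 -9.40e-02 -9.96e-01  1.30e+00]
 [ 0.00e+00  0.00e+00  0.00e+00  1.00e+00]]
```

View pics/side0.png

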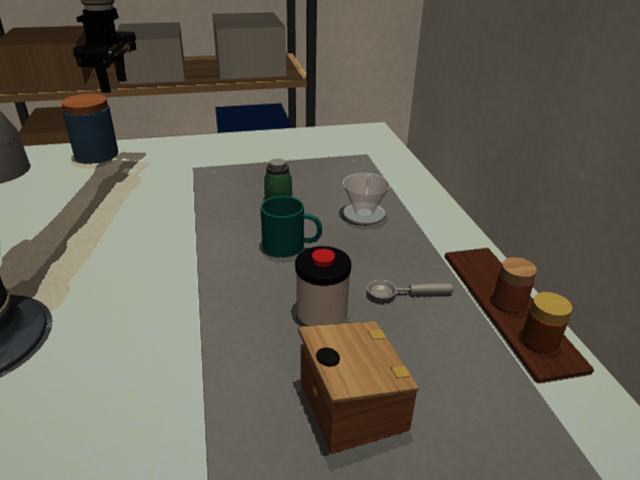

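View pics/top0.png

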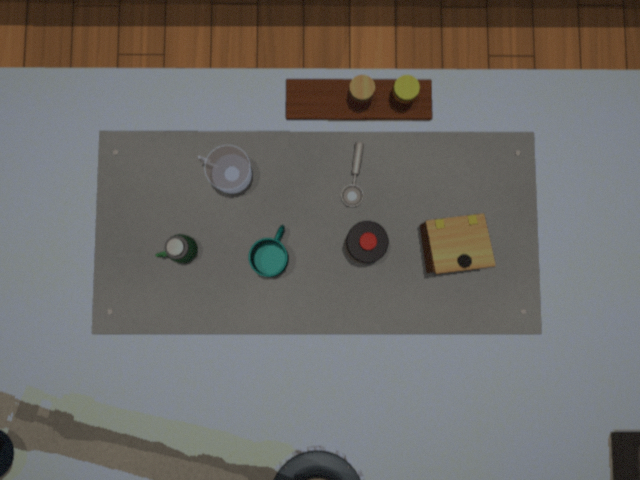

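The side view shows the cap near (277,165), the red button near (323,257) and the pad near (328,357). The top view shows them near (176,247), (369,242) and (464,261). Next I'll segment and triangulate them.

```bash
cat >> h.py <<'E'
def blob(c,mask,u,v,r):
    m=np.zeros(mask.shape,np.uint8); m[v-r:v+r,u-r:u+r]=mask[v-r:v+r,u-r:u+r]
    n,l,s,ce=cv2.connectedComponentsWithStats(m); i=1+np.argmax(s[1:,4]); return ce[i],s[i]
def tri(a,ua,b,ub):
    p,d=ray(a,*ua);q,e=ray(b,*ub); t=np.linalg.lstsq(np.c_[d,-e],q-p,rcond=None)[0]
    x=p+d*t[0];y=q+e*t[1]; return (x+y)/2,np.linalg.norm(x-y)
E
python3 - <<'E'
from h import *
L=lambda f:dict(np.load(f'pics/{f}.npz'))
s,t=L('side0'),L('top0')
def masks(c):
    h=cv2.cvtColor(c['pixels'],cv2.COLOR_RGB2HSV); H,S,V=h[:,:,0],h[:,:,1],h[:,:,2]
    return dict(cap=((S<60)&(V>125)).astype(np.uint8),red=(((H<8)|(H>172))&(S>150)&(V>90)).astype(np.uint8),pad=(V<50).astype(np.uint8))
ms,mt=masks(s),masks(t)
for k,a,b,z in(('cap',(277,165),(176,247),.141),('red',(323,257),(369,242),.165),('pad',(328,357),(464,261),.162)):
    ca,sa=blob(s,ms[k],*a,14 if k!='cap' else 11);cb,sb=blob(t,mt[k],*b,12)
    print(k,ca,sa,cb,sb,tri(s,ca,t,cb),onz(t,*cb,z),onz(s,*ca,z))
E
```

```text
cap [276.41708543 158.11055276] [266 154  22  11 199] [174.66666667 246.50877193] [168 240  15  14 171] (array([0.55588312, 0.29288724, 0.15162342]), np.float64(0.001127526149978151)) [0.55713228 0.29537016 0.141     ] [0.55855803 0.31614282 0.141     ]
red [323.05533597 255.13833992] [312 249  23  14 253] [367.77542373 240.78813559] [360 232  17  18 236] (array([ 0.56754884, -0.10445744,  0.16595171]), np.float64(2.704764345521868e-05)) [ 0.56760728 -0.10455743  0.165     ] [ 0.56788702 -0.10313085  0.165     ]
pad [327.55454545 356.61818182] [316 348  24  18 330] [464.03361345 260.6302521 ] [458 255  13  12 119] (array([ 0.52765554, -0.30342892,  0.15633672]), np.float64(0.00035001390652379514)) [ 0.5272579  -0.30180504  0.162     ] [ 0.52641661 -0.3087918   0.162     ]
```

Top view and triangulation agree to a few mm for the button and pad. The side-view cap blob picked up grey background, so I'll use the top-view ray at (0.557, 0.295) and check it from close up. Closing the gripper and heading there now.

Request:
drive_tool:
  commands:
    - [[-0.45,0.9,0,0],[-0.45,0.9,0,0],[-0.45,0.9,0,0],[-0.45,0.9,0,0],[-0.45,0.9,0,0],[-0.45,0.9,0,0],[-0.45,0.9,0,0],[-0.45,0.9,0,0],[-0.45,0.9,0,0]]
  claw: 1
  newtons: 10

```text
time_s: 0.85
tcp_pos: [0.3804, 0.4714, 0.4045]
eef_rot: [[0.295, 0.956, -0.001], [0.956, -0.295, 0.0], [-0.0, -0.001, -1.0]]
contact_force: [-0.2, 0.5, 0.4]
finger_gap: 0.0352
```

Request:
drive_tool:
  commands:
    - [[-0.46,0.88,0,0],[-0.46,0.88,0,0],[-0.46,0.88,0,0],[-0.46,0.88,0,0],[-0.46,0.88,0,0],[-0.46,0.88,0,0],[-0.46,0.88,0,0],[-0.46,0.88,0,0],[-0.46,0.88,0,0],[-0.46,0.88,0,0]]

```text
time_s: 1.68
tcp_pos: [0.5553, 0.2996, 0.4044]
eef_rot: [[0.29, 0.957, -0.001], [0.957, -0.29, 0.001], [0.001, -0.002, -1.0]]
contact_force: [0.3, -0.0, 0.5]
finger_gap: 0.001
```

Run:
```python
from h import *
c=shot('wrist','w1'); o=get_obs(); print(o['tcp_pos'],o['eef_rot'].round(4),o['contact_force'],o['finger_gap'],o['time_s'],c['tool_from_camera'].round(3),c['fovy'])
print(proj(c,[.557,.295,.141])); T=o['tcp_pos']+.182*o['eef_rot'][:,2]; print('tip',T,proj(c,T))
```

```text
[0.55530136 0.29941939 0.40454477] [[ 2.897e-01  9.571e-01 -1.100e-03]
 [ 9.571e-01 -2.897e-01  1.000e-03]
 [ 6.000e-04 -1.400e-03 -1.000e+00]] [ 1.08196385 -0.62813969  0.24505256] 0.0003576310499681021 1.7333 [[ 1.    -0.001  0.    -0.   ]
 [ 0.001  0.962  0.272 -0.073]
 [-0.    -0.272  0.962  0.02 ]
 [ 0.     0.     0.     1.   ]] 67.12778380763339
(np.float64(312.67745351490066), np.float64(249.03399989347108))
tip [0.55509788 0.29959698 0.22254497] (np.float64(318.41069095308177), np.float64(293.12065408410234))
```

View pics/w1.png

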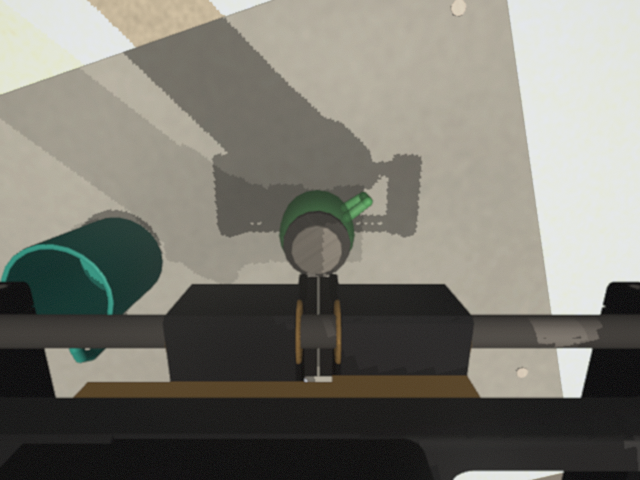

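The close view puts the cap disc at about (317,250), against a predicted (313,249). That is roughly 3 mm along tool x, so the cap is near (0.558, 0.298) and the tip needs about 3.5 mm in tool y. Descending to just above it.

Request:
drive_tool:
  commands:
    - [[-0.003,0.014,0.1,0],[-0.003,0.014,0.2,0],[-0.003,0.014,0.25,0],[-0.003,0.014,0.28,0],[-0.003,0.014,0.29,0],[-0.003,0.014,0.29,0],[-0.003,0.014,0.29,0]]

```text
time_s: 2.32
tcp_pos: [0.5603, 0.2955, 0.3333]
eef_rot: [[0.294, 0.956, 0.002], [0.956, -0.294, 0.001], [0.002, 0.001, -1.0]]
contact_force: [0.4, 0.1, 0.4]
finger_gap: 0.0002
```

Run:
```python
from h import *
o=get_obs(); print('tip',o['tcp_pos']+.182*o['eef_rot'][:,2],o['contact_force'])
c=shot('side','s1'); cv2.imwrite('pics/s1c.png',cv2.resize(c['pixels'][110:230,200:360,::-1],None,fx=4,fy=4))
```

```text
tip [0.56063023 0.29566911 0.15132209] [0.41758023 0.10190847 0.44976684]
```

View pics/s1c.png

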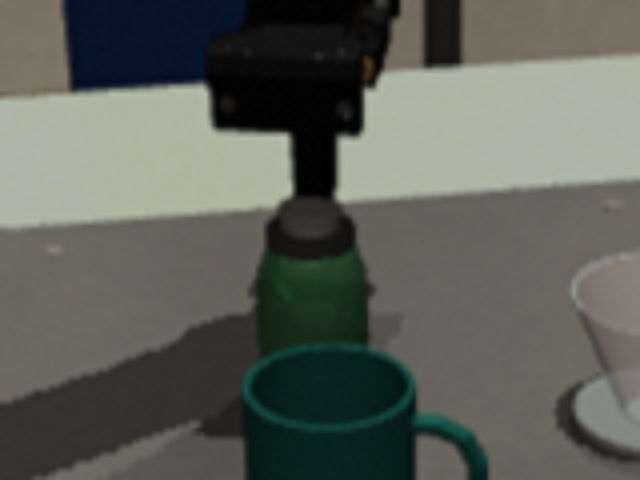

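The fingertip is over the cap, about 2 mm too far in +x. I'll correct that while lowering in small steps and watching the force.

Request:
drive_tool:
  commands:
    - [[0.003,-0.009,0.006,0],[0.003,-0.009,0.012,0],[0.003,-0.009,0.018,0],[0.003,-0.009,0.024,0],[0.003,-0.009,0.028,0],[0.003,-0.009,0.032,0],[0.003,-0.009,0.036,0],[0.003,-0.009,0.04,0],[0.003,-0.009,0.044,0],[0.003,-0.009,0.044,0]]

```text
time_s: 3.2
tcp_pos: [0.5582, 0.2962, 0.3213]
eef_rot: [[0.294, 0.956, -0.0], [0.956, -0.294, -0.0], [-0.0, -0.0, -1.0]]
contact_force: [-1.0, 0.3, 2.3]
finger_gap: 0.0002
```

Request:
drive_tool:
  commands:
    - [[0,0,0.002,0],[0,0,0.004,0],[0,0,0.006,0],[0,0,0.008,0],[0,0,0.01,0],[0,0,0.012,0],[0,0,0.012,0],[0,0,0.012,0]]

```text
time_s: 3.87
tcp_pos: [0.5582, 0.2963, 0.3182]
eef_rot: [[0.294, 0.956, -0.0], [0.956, -0.294, -0.0], [-0.0, -0.0, -1.0]]
contact_force: [-1.8, -1.2, 1.0]
finger_gap: 0.0004
```

Request:
drive_tool:
  commands:
    - [[0,0,0.003,0],[0,0,0.006,0],[0,0,0.008,0],[0,0,0.008,0],[0,0,0.008,0]]

```text
time_s: 4.28
tcp_pos: [0.5582, 0.2963, 0.3162]
eef_rot: [[0.294, 0.956, -0.0], [0.956, -0.294, -0.0], [-0.0, -0.0, -1.0]]
contact_force: [-1.5, -0.8, 2.6]
finger_gap: 0.0003
```

Request:
drive_tool:
  commands:
    - [[0,0,0.002,0],[0,0,0.004,0],[0,0,0.004,0],[0,0,0.004,0]]

```text
time_s: 4.62
tcp_pos: [0.5582, 0.2963, 0.3156]
eef_rot: [[0.294, 0.956, 0.0], [0.956, -0.294, 0.0], [0.0, 0.0, -1.0]]
contact_force: [-1.7, -1.1, 5.1]
finger_gap: 0.0009
```

Request:
drive_tool:
  commands:
    - [[0,0,0.002,0],[0,0,0.004,0],[0,0,0.004,0],[0,0,0.004,0]]

```text
time_s: 4.95
tcp_pos: [0.5583, 0.2963, 0.3151]
eef_rot: [[0.294, 0.956, 0.0], [0.956, -0.294, 0.0], [0.0, 0.0, -1.0]]
contact_force: [-2.1, -1.7, 7.4]
finger_gap: 0.0003
```

Request:
drive_tool:
  commands:
    - [[0,0,0.002,0],[0,0,0.004,0],[0,0,0.004,0],[0,0,0.004,0]]

```text
time_s: 5.28
tcp_pos: [0.5583, 0.2963, 0.3147]
eef_rot: [[0.294, 0.956, 0.001], [0.956, -0.294, 0.001], [0.001, 0.0, -1.0]]
contact_force: [-2.3, -2.5, 9.5]
finger_gap: 0.0006
```

The force rises about 5 N per mm to 9.5 N with the tip at 0.133, so the cap is against its stop. Lifting off and going to the canister.

Request:
drive_tool:
  commands:
    - [[0,0,-0.03,0],[0,0,-0.12,0],[0,0,-0.25,0],[0,0,-0.36,0],[0,0,-0.36,0],[0,0,-0.36,0]]

```text
time_s: 5.78
tcp_pos: [0.5585, 0.2967, 0.405]
eef_rot: [[0.294, 0.956, 0.003], [0.956, -0.294, 0.003], [0.003, 0.003, -1.0]]
contact_force: [-0.4, -0.1, -0.4]
finger_gap: 0.0007
```

Request:
drive_tool:
  commands:
    - [[-0.76,0.254,0,0],[-0.76,0.254,0,0],[-0.76,0.254,0,0],[-0.76,0.254,0,0],[-0.76,0.254,0,0],[-0.76,0.254,0,0],[-0.76,0.254,0,0],[-0.76,0.254,0,0]]

```text
time_s: 6.45
tcp_pos: [0.5626, 0.0969, 0.402]
eef_rot: [[0.294, 0.956, -0.002], [0.956, -0.294, 0.001], [0.0, -0.002, -1.0]]
contact_force: [-0.1, 0.6, 0.4]
finger_gap: 0.0007
```

Request:
drive_tool:
  commands:
    - [[-0.76,0.254,0,0],[-0.76,0.254,0,0],[-0.76,0.254,0,0],[-0.76,0.254,0,0],[-0.76,0.254,0,0],[-0.76,0.254,0,0],[-0.76,0.254,0,0],[-0.76,0.254,0,0],[-0.76,0.254,0,0]]

```text
time_s: 7.2
tcp_pos: [0.5682, -0.1012, 0.4027]
eef_rot: [[0.29, 0.957, -0.001], [0.957, -0.29, 0.001], [0.001, -0.001, -1.0]]
contact_force: [0.4, -0.8, 0.6]
finger_gap: 0.0005
```

Run:
```python
from h import *
o=get_obs(); c=shot('wrist','w2'); s=shot('side','s2'); R=o['eef_rot']
tip=o['tcp_pos']+.182*R[:,2]; print('tip',tip,o['time_s'],o['contact_force'])
h=cv2.cvtColor(c['pixels'],cv2.COLOR_RGB2HSV); m=(((h[:,:,0]<8)|(h[:,:,0]>172))&(h[:,:,1]>150)&(h[:,:,2]>70)).astype(np.uint8)
ce,st=blob(c,m,320,240,200); p=onz(c,*ce,.165); print(ce,st,p,'shift tool',(R.T@(p-tip)/.25).round(4))
a=c['pixels'][100:340,160:480,::-1]; b=s['pixels'][110:230,200:360,::-1]
cv2.imwrite('pics/m2.png',np.hstack([cv2.resize(a,(400,300)),cv2.resize(b,(400,300))]))
```

```text
tip [ 0.56810316 -0.10094614  0.22066521] 7.2 [ 0.40073123 -0.80086711  0.60199519]
[315.63087558 255.12534562] [ 288  230   57   54 2170] [ 0.56691635 -0.10248392  0.165     ] shift tool [-0.0075 -0.0025  0.2227]
```

View pics/m2.png

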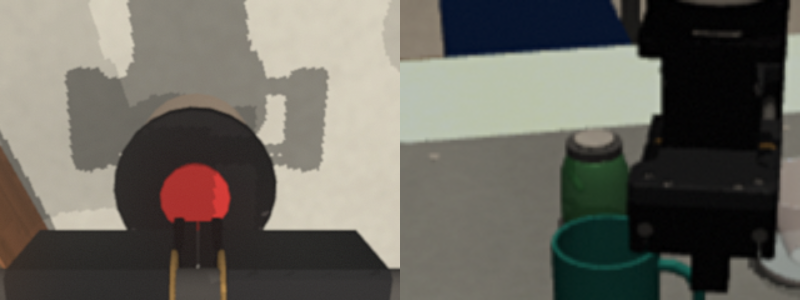

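The wrist view has the red button at (316,255) and the tip within about 2 mm of it. The creamer is upright with its cap low. Descending.

Request:
drive_tool:
  commands:
    - [[-0.009,-0.002,0.08,0],[-0.009,-0.002,0.15,0],[-0.009,-0.002,0.18,0],[-0.009,-0.002,0.19,0],[-0.009,-0.002,0.196,0],[-0.009,-0.002,0.2,0],[-0.009,-0.002,0.2,0],[-0.009,-0.002,0.2,0]]

```text
time_s: 7.97
tcp_pos: [0.5668, -0.1062, 0.354]
eef_rot: [[0.294, 0.956, 0.001], [0.956, -0.294, -0.0], [0.0, 0.001, -1.0]]
contact_force: [-0.5, 0.2, -0.1]
finger_gap: -0.0002
```

Request:
drive_tool:
  commands:
    - [[0,0,0.004,0],[0,0,0.008,0],[0,0,0.012,0],[0,0,0.016,0],[0,0,0.02,0],[0,0,0.024,0],[0,0,0.028,0],[0,0,0.032,0],[0,0,0.032,0],[0,0,0.032,0]]

```text
time_s: 8.8
tcp_pos: [0.5666, -0.1062, 0.3453]
eef_rot: [[0.294, 0.956, 0.0], [0.956, -0.294, 0.0], [0.0, -0.0, -1.0]]
contact_force: [-0.5, 1.1, 1.6]
finger_gap: 0.0003
```

Request:
drive_tool:
  commands:
    - [[0,0,0.004,0],[0,0,0.008,0],[0,0,0.012,0],[0,0,0.016,0],[0,0,0.02,0],[0,0,0.02,0],[0,0,0.02,0]]

```text
time_s: 9.38
tcp_pos: [0.5666, -0.1062, 0.3401]
eef_rot: [[0.294, 0.956, -0.0], [0.956, -0.294, 0.0], [0.0, -0.0, -1.0]]
contact_force: [-1.2, -0.5, 2.9]
finger_gap: 0.0001
```

Request:
drive_tool:
  commands:
    - [[0,0,0.002,0],[0,0,0.004,0],[0,0,0.004,0],[0,0,0.004,0]]

```text
time_s: 9.72
tcp_pos: [0.5665, -0.1063, 0.3396]
eef_rot: [[0.294, 0.956, 0.0], [0.956, -0.294, 0.0], [0.0, 0.0, -1.0]]
contact_force: [-1.8, -0.8, 5.3]
finger_gap: 0.0005
```

Request:
drive_tool:
  commands:
    - [[0,0,0.002,0],[0,0,0.004,0],[0,0,0.004,0],[0,0,0.004,0]]

```text
time_s: 10.05
tcp_pos: [0.5666, -0.1063, 0.339]
eef_rot: [[0.294, 0.956, 0.0], [0.956, -0.294, 0.0], [0.0, 0.0, -1.0]]
contact_force: [-3.2, 0.6, 7.6]
finger_gap: 0.0007
```

Request:
drive_tool:
  commands:
    - [[0,0,0.002,0],[0,0,0.004,0],[0,0,0.004,0],[0,0,0.004,0]]

```text
time_s: 10.38
tcp_pos: [0.5665, -0.1063, 0.3385]
eef_rot: [[0.294, 0.956, 0.0], [0.956, -0.294, 0.0], [0.0, 0.0, -1.0]]
contact_force: [-2.9, 0.4, 10.6]
finger_gap: 0.0003
```

Request:
drive_tool:
  commands:
    - [[0,0,-0.03,0],[0,0,-0.12,0],[0,0,-0.24,0],[0,0,-0.27,0],[0,0,-0.27,0]]

```text
time_s: 10.8
tcp_pos: [0.5672, -0.1064, 0.4071]
eef_rot: [[0.294, 0.956, 0.006], [0.956, -0.294, -0.0], [0.001, 0.005, -1.0]]
contact_force: [0.1, 0.1, -0.3]
finger_gap: 0.0003
```

Request:
drive_tool:
  commands:
    - [[-0.796,0.081,0,0],[-0.796,0.081,0,0],[-0.796,0.081,0,0],[-0.796,0.081,0,0],[-0.796,0.081,0,0],[-0.796,0.081,0,0],[-0.796,0.081,0,0],[-0.796,0.081,0,0],[-0.796,0.081,0,0]]

```text
time_s: 11.55
tcp_pos: [0.528, -0.3005, 0.4036]
eef_rot: [[0.292, 0.957, -0.001], [0.957, -0.292, 0.002], [0.001, -0.002, -1.0]]
contact_force: [0.1, 0.2, 0.1]
finger_gap: 0.0004
```

Run:
```python
from h import *
o=get_obs(); c=shot('wrist','w3'); s=shot('side','s3'); R=o['eef_rot']
tip=o['tcp_pos']+.182*R[:,2]; print('tip',tip,o['time_s'],o['contact_force'])
print(proj(c,[.5275,-.303,.157]))
a=c['pixels'][100:400,120:520,::-1]; b=s['pixels'][140:440,200:600,::-1]
cv2.imwrite('pics/m3.png',np.hstack([a,b]))
```

```text
tip [ 0.52778074 -0.30012556  0.22160564] 11.55 [0.0936192  0.21143164 0.09684833]
(np.float64(314.1292083171487), np.float64(252.7031344061388))
```

View pics/m3.png

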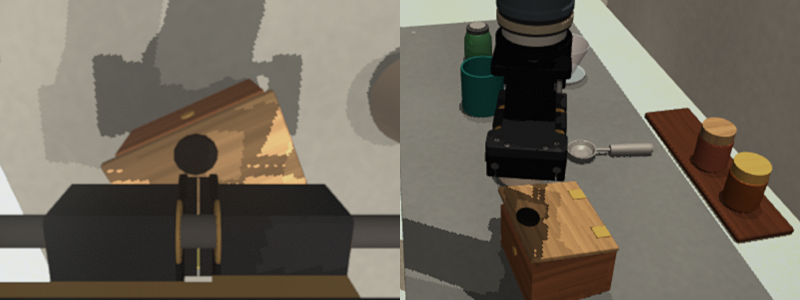

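The pad is at wrist pixel (315,254), within 1.5 px of the prediction. I'll aim 2 mm toward the lid's front, because the pad swings that way as it closes.

Request:
drive_tool:
  commands:
    - [[-0.012,-0.006,0.08,0],[-0.012,-0.006,0.15,0],[-0.012,-0.006,0.19,0],[-0.012,-0.006,0.21,0],[-0.012,-0.006,0.22,0],[-0.012,-0.006,0.226,0],[-0.012,-0.006,0.226,0],[-0.012,-0.006,0.226,0]]

```text
time_s: 12.32
tcp_pos: [0.5253, -0.3049, 0.349]
eef_rot: [[0.294, 0.956, 0.001], [0.956, -0.294, -0.001], [-0.0, 0.001, -1.0]]
contact_force: [-0.4, -0.0, 0.5]
finger_gap: 0.0006
```

Request:
drive_tool:
  commands:
    - [[0,0,0.006,0],[0,0,0.012,0],[0,0,0.018,0],[0,0,0.024,0],[0,0,0.03,0],[0,0,0.036,0],[0,0,0.042,0],[0,0,0.048,0],[0,0,0.048,0],[0,0,0.048,0]]

```text
time_s: 13.15
tcp_pos: [0.525, -0.3048, 0.336]
eef_rot: [[0.295, 0.956, 0.0], [0.956, -0.295, 0.0], [0.0, 0.0, -1.0]]
contact_force: [-1.2, -0.2, -0.1]
finger_gap: 0.0007
```

Request:
drive_tool:
  commands:
    - [[0,0,0.005,0],[0,0,0.01,0],[0,0,0.015,0],[0,0,0.02,0],[0,0,0.025,0],[0,0,0.03,0],[0,0,0.035,0],[0,0,0.04,0],[0,0,0.04,0],[0,0,0.04,0]]

```text
time_s: 13.98
tcp_pos: [0.5251, -0.3047, 0.326]
eef_rot: [[0.294, 0.956, 0.0], [0.956, -0.294, 0.0], [0.0, 0.0, -1.0]]
contact_force: [-0.2, -0.3, 1.1]
finger_gap: 0.0005
```

Request:
drive_tool:
  commands:
    - [[0,0,0.004,0],[0,0,0.008,0],[0,0,0.012,0],[0,0,0.016,0],[0,0,0.018,0],[0,0,0.018,0],[0,0,0.018,0]]

```text
time_s: 14.57
tcp_pos: [0.5249, -0.3048, 0.3217]
eef_rot: [[0.294, 0.956, -0.0], [0.956, -0.294, 0.0], [0.0, -0.0, -1.0]]
contact_force: [-1.1, 0.7, 2.3]
finger_gap: 0.0003
```

Request:
drive_tool:
  commands:
    - [[0,0,0.002,0],[0,0,0.004,0],[0,0,0.004,0],[0,0,0.004,0]]

```text
time_s: 14.9
tcp_pos: [0.5249, -0.3048, 0.3211]
eef_rot: [[0.294, 0.956, -0.0], [0.956, -0.294, 0.0], [0.0, -0.0, -1.0]]
contact_force: [-2.8, 0.8, 5.0]
finger_gap: 0.0004
```

Request:
drive_tool:
  commands:
    - [[0,0,0.002,0],[0,0,0.004,0],[0,0,0.004,0],[0,0,0.004,0]]

```text
time_s: 15.23
tcp_pos: [0.5249, -0.3049, 0.3205]
eef_rot: [[0.294, 0.956, 0.0], [0.956, -0.294, 0.0], [0.0, 0.0, -1.0]]
contact_force: [-3.8, 1.3, 7.6]
finger_gap: 0.0004
```

Request:
drive_tool:
  commands:
    - [[0,0,0.002,0],[0,0,0.004,0],[0,0,0.004,0],[0,0,0.004,0]]

```text
time_s: 15.57
tcp_pos: [0.5249, -0.3049, 0.32]
eef_rot: [[0.294, 0.956, 0.0], [0.956, -0.294, 0.001], [0.001, 0.0, -1.0]]
contact_force: [-4.4, 2.3, 9.8]
finger_gap: 0.0003
```

Request:
drive_tool:
  commands:
    - [[0,0,-0.03,0],[0,0,-0.12,0],[0,0,-0.24,0],[0,0,-0.4,0],[0,0,-0.5,0],[0,0,-0.5,0]]

```text
time_s: 16.07
tcp_pos: [0.5263, -0.3056, 0.4502]
eef_rot: [[0.294, 0.956, 0.012], [0.956, -0.294, -0.005], [-0.001, 0.013, -1.0]]
contact_force: [0.6, -1.2, 0.2]
finger_gap: 0.0006
```

Request:
drive_tool:
  commands:
    - [[-0.7,-0.2,0,0],[-0.7,-0.2,0,0],[-0.7,-0.2,0,0],[-0.7,-0.2,0,0],[-0.7,-0.2,0,0],[-0.7,-0.2,0,0],[-0.7,-0.2,0,0],[-0.7,-0.2,0,0],[-0.7,-0.2,0,0]]

```text
time_s: 16.82
tcp_pos: [0.4274, -0.4557, 0.4432]
eef_rot: [[0.291, 0.957, 0.0], [0.957, -0.291, 0.001], [0.001, 0.0, -1.0]]
contact_force: [0.3, -0.2, -0.9]
finger_gap: 0.0003
```

Run:
```python
from h import *
L=lambda f:dict(np.load(f'pics/{f}.npz'))
s=shot('side','s4'); t=shot('top','t4')
for o,n,ps in((L('side0'),s,[(323,257),(328,357)]),(L('top0'),t,[(369,242),(464,261),(176,247)])): print([np.abs(o['pixels'].astype(int)-n['pixels'])[v-25:v+25,u-25:u+25].mean().round(1) for u,v in ps])
for c,a,b in((s,(323,257),(328,362)),(t,(369,242),(464,261))):
    h=cv2.cvtColor(c['pixels'],cv2.COLOR_RGB2HSV);H,S,V=cv2.split(h)
    r=blob(c,(((H<8)|(H>172))&(S>150)&(V>70)).astype(np.uint8),*a,16)[0]; p=blob(c,(V<50).astype(np.uint8),*b,16)[0]
    if c is s: rs,ps=r,p
    else: print('red',tri(s,rs,t,r),'pad',tri(s,ps,t,p))
cv2.imwrite('pics/m4.png',np.hstack([s['pixels'][140:460,200:600,::-1],t['pixels'][100:420,130:530,::-1]]))
```

```text
[np.float64(22.7), np.float64(66.4)]
[np.float64(2.8), np.float64(7.0), np.float64(3.1)]
red (array([ 0.56757967, -0.10421177,  0.15785329]), np.float64(4.3987174983978456e-05)) pad (array([ 0.52379998, -0.3038287 ,  0.13756199]), np.float64(0.00020265500324055346))
```

View pics/m4.png

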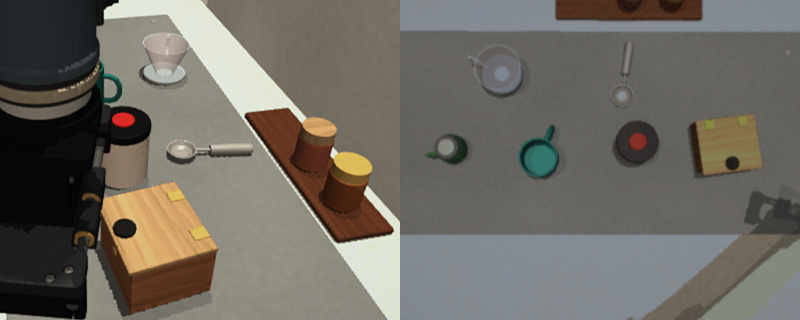

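The triangulated button top is at z = 0.158 (fully down is 0.158). The pad is at 0.1376 (shut is 0.1395, within calibration error). Everything stands in place and the arm is clear.

```bash
python3 -c "
from h import *
robot.sign_off()"
```

```text
the job is handed in; nothing more can be done
```

I pushed the creamer cap, then the canister's red button, then the lid pad, in that order with the gripper closed. I handed the job in at about 17 s of the 46 s allowed. The sign-off reports no verdict, so the checks below are my own.

- **Pushes:** each one ended against a firm stop. The force rose by about 5 N per mm and peaked near 9.5, 10.6 and 9.8 N, well under the 30 N limit.
- **Button and lid:** the last images put the button top at z = 0.158 m, which is where it should be fully down. The pad came out at z = 0.1376 m against 0.1395 m for a shut lid, a 2 mm difference that is about the camera calibration error.
- **Everything else:** the creamer, canister, mug, dripper and spoon look upright and unmoved in the last top view, and the arm was clear of everything.
- **Cap not measured at the end:** I judged it by the force rise and the fingertip height (0.133 m, stop at 0.134 m). I did not measure its height from the images, because my first side-view colour mask for the cap was spoiled by the grey background and gave 0.152 m, which I discarded. By the end the arm hid the creamer from the side camera.

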